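Switch on the cup warmer by its key sequence

TASK

Switch on the cup warmer under the two mugs: press the yellow key (child lock), then the green key (on), then the red key (high heat), one at a time, each right down to its stop and let up again before the next. Do not press the blue key, and leave the mugs and the things beside the warmer where they stand.

Things in the scene. Friction and masses are not known exactly. Their poses are not given: they have to be found in the camera images.
- warmer: flat fixed cup warmer, 300 mm deep (x) by 280 wide (y), top 50 mm above the worktop; origin at the centre of its underside; x points from its front (metal strip, towards the robot) to its back (black plate). Four round keys in a row across the strip, 110 mm in front of its centre, 60 mm apart, colours in any order. A wall cabinet overhangs beyond world x = 0.6, z = 0.46: bring the arm in from in front
- yellow_top (a point): centre of the upper face of the yellow key (child-lock release): round, 38 mm across, its face 15 mm above the strip (65 mm above the worktop) when up; this point moves with the key
- yellow_key (a joint): how far the yellow key is pushed down: 0 up, 0.006 m fully down, straight down; it springs back when let go; needs about 1 N to start and 4.5 N to bottom
- yellow_pin (a joint): white tell-tale pin, 10 mm across, 32 mm behind the yellow key's centre: 0 standing up, 0.006 m sunk flush; it goes down with its key and stays down as far as the key has ever been pushed; it cannot be moved directly
- green_top (a point): centre of the upper face of the green key (on): round, 38 mm across, its face 15 mm above the strip (65 mm above the worktop) when up; this point moves with the key
- green_key (a joint): how far the green key is pushed down: 0 up, 0.006 m fully down, straight down; it springs back when let go; needs about 1 N to start and 4.5 N to bottom
- green_pin (a joint): white tell-tale pin, 10 mm across, 32 mm behind the green key's centre: 0 standing up, 0.006 m sunk flush; it goes down with its key and stays down as far as the key has ever been pushed; it cannot be moved directly
- red_top (a point): centre of the upper face of the red key (high heat): round, 38 mm across, its face 15 mm above the strip (65 mm above the worktop) when up; this point moves with the key
- red_key (a joint): how far the red key is pushed down: 0 up, 0.006 m fully down, straight down; it springs back when let go; needs about 1 N to start and 4.5 N to bottom
- red_pin (a joint): white tell-tale pin, 10 mm across, 32 mm behind the red key's centre: 0 standing up, 0.006 m sunk flush; it goes down with its key and stays down as far as the key has ever been pushed; it cannot be moved directly
- blue_top (a point): centre of the upper face of the blue key (keep-warm timer; not wanted): round, 38 mm across, its face 15 mm above the strip (65 mm above the worktop) when up; this point moves with the key
- blue_key (a joint): how far the blue key is pushed down: 0 up, 0.006 m fully down, straight down; it springs back when let go; needs about 1 N to start and 4.5 N to bottom
- blue_pin (a joint): white tell-tale pin, 10 mm across, 32 mm behind the blue key's centre: 0 standing up, 0.006 m sunk flush; it goes down with its key and stays down as far as the key has ever been pushed; it cannot be moved directly
- mug_dotted: loose white mug with dark dots, 82x114x91 mm, upright on the rear part of the warmer; origin at the centre of its underside's bounding box (handle included), z up; cup about 95 mm or more behind the key row; to be left alone
- mug_cream: loose cream mug, 78x116x101 mm, upright beside the other on the warmer, origin likewise; to be left alone
- tea_box: loose dark box of tea, 68x131x107 mm, standing to the left of the warmer; origin at the centre of its underside; bystander
- honey_jar: loose glass jar with a grey lid, 71x71x110 mm, standing to the right of the warmer; origin at the centre of its underside; bystander

How it is judged:
By the outcome, as a careful person would: the job done as asked, in the order asked, and still so for the second after the job is handed in, with the robot touching nothing.
It also fails if it takes over 45 s, if anything falls off the work surface, if the arm or the gripper's body presses on something with over 40 N, if the wrist force passes 120 N, or if a joint passes its speed limit or range.

ROBOT

A 7-joint arm with a two-finger parallel gripper is mounted at the origin on a cart in front of the work surface, level with it; the furniture and walls round the work are solid. World frame = base frame: x ahead of the robot, y to its left, z up, the work surface at z = 0. Lengths are in mm, angles in rad, forces in N, time in s.
With the tool pointing down it reaches from about 350 to 900 mm from the base axis. Payload 7.2 kg.
Tool frame: the origin (TCP) lies midway between the tips of the shut fingers; the grasp point (between the pads) lies robot.grasp_offset behind it (robot.grasp_offset is the distance from the TCP to the grasp point, in mm); z points along the fingers, y is the line along which they close (so a half turn about z gives the same grasp; the last joint's range is limited). The gripper opens to 85 mm and grips with 20 to 120 N. Pads are 22 mm wide; open, the fingers measure 114 mm over their backs; the gripper's body (76 mm by 85 mm) begins 54 mm behind the grasp point. The pads swing forward as they close: fully open they stand 13 mm farther back than shut.
Start: joints at [-1.326, 0.411, -0.013, 1.596, 0.006, 1.134, -0.082], TCP at [192.337, 594.672, 231.297] pointing down, gripper open.
Joint ranges: [-2.95, 2.95], [-0.29, 1.99], [-1.47, 1.44], [0.14, 2.54], [-1.03, 4.17], [0.13, 1.85], [-2.86, 2.86]. Speed limits (rad/s): [2.39, 2.39, 3.01, 3.01, 3.14, 3.14, 3.14].

INTERFACE

Orientations are given as a unit quaternion [x, y, z, w].
In Python, from bench import status, camera, robot gives the robot as it stands.
- The arm moves only by the tool step_arm, never from a script. Its argument "series" is a list that holds one entry, the list of rows, each a list of 7 numbers: the turn, a rotation vector about the tool's x, y, z in rad, then the shift along the tool's x, y, z in mm, then the finger opening in mm, from 0 to 85.4. In form: [[[wx, wy, wz, x, y, z, gripper], ...]]. A call has 1 to 12 rows; each row shifts and turns the commanded pose from where the row before left it, along the tool's axes as they then stand; what a row does not reach is not made up. A row lasts 1/10 s, in which the tool goes at most 50 mm and 8.59 degrees, less where a joint would pass 70% of its speed; a pose out of reach is approached as far as the arm can. A call with a gripper value outside its range is refused whole. The fingers move at their own pace and stop on an object; "force" is the grip in N (left out, the last holds). Time passes only in rows, so rows that do not move let the fingers close. It gives the time, the measured TCP pose, the force, the opening and the grip force at its end, in the units of the state.
- status.get_state(): the state, without advancing time (a new reading comes with each control period).
- camera(name): name is "scene" or "top" or "wrist"; returns a dict with "image" (420x560x3 uint8, blue, green, red), "K" (3x3 intrinsics, pixels), "distortion" ([k1, k2, p1, p2, k3] as OpenCV has them; the pictures are not rectified), "rvec" (rotation vector, rad) and "tvec" (3), from world to camera coordinates, as OpenCV has them; the wrist camera has in their place "T_tool_cam" (4x4, takes a point from camera to tool coordinates, whose origin is the TCP and whose axes are the flange's). Camera axes: x right, y down, z forward; pixel columns grow to the right and rows downward; lengths in mm; the calibration is good to about 2 mm. A picture is of the moment at which its call begins: read the wrist's pose just before it. There is no depth.
- robot.sign_off(): hands the job in; it is judged then, once.
The state is a dict: "time_s": time; "q": joint angles; "qd": joint speeds; "joint_efforts": joint torques, N m; "tool_pos": TCP position; "tcp_rot": TCP orientation; "wrist_force": force on the tool from outside, world axes, zero at the start; "moment": the same for the moment, N m; "finger_gap": finger opening in mm; "grip_force": force on a finger pad.
Only numpy, scipy, OpenCV 4.12 (cv2) and the standard library are available. Lean on these libraries where they do the work, as an engineer would, in place of code of your own. Each camera call takes 0.05 s, during which the arm holds its last target. There are 200 camera calls.

## Working session

There is one attempt and no reset: what is moved stays moved. The work goes in short steps, Python scripts to look and compute and a tool call to move; the robot and the scene stay as the last step left them, time stands still between calls to the robot, and variables do not carry over. Pictures are saved under pics/ and viewed, at most 10 in all, crops included, and the job is handed in when it is done.

Besides the shell and the picture viewer there is one more tool, called by a JSON object that holds its "fn" and its "kwargs", one argument or row to a line. step_arm: Moves the arm, as the interface text tells. Its arguments: {"type":"object","properties":{"series":{"type":"array","items":{"type":"array","items":{"type":"array","items":{"type":"number"}}}},"force":{"type":"number"}},"required":["series"]}

```bash
mkdir -p pics
python3 - <<'E'
from bench import status, camera, robot
import cv2,numpy as np
s=status.get_state()
for k,v in s.items(): print(k,v)
print(robot.grasp_offset)
a=camera("top");b=camera("scene")
cv2.imwrite("pics/top.png",a["image"]);cv2.imwrite("pics/scene.png",b["image"])
import pickle;pickle.dump((a,b),open("c.pkl","wb"))
E
```

```text
time_s 0.0
q [-1.32623441  0.41193568 -0.01274748  1.59704741  0.00556661  1.13429007
 -0.08222146]
qd [-0.00044159  0.00094675  0.00039438  0.00196628 -0.00154912  0.00041763
  0.00219989]
joint_efforts [ 7.64646156e-04 -6.00631642e+01  6.82383534e-01 -2.99407947e+01
  1.38963904e-02  1.06332623e-02  1.26472832e-07]
tool_pos [192.16121223 594.20249544 230.42919333]
tcp_rot [ 1.55733653e-01  9.87798741e-01 -8.17708664e-04 -9.23317004e-05]
wrist_force [-0.6305489  -0.1307779   0.41887857]
moment [-0.01483569  0.01331415 -0.0107403 ]
grip_force 0.0
finger_gap 85.25496862379296
18.700000000000003
```

View pics/top.png

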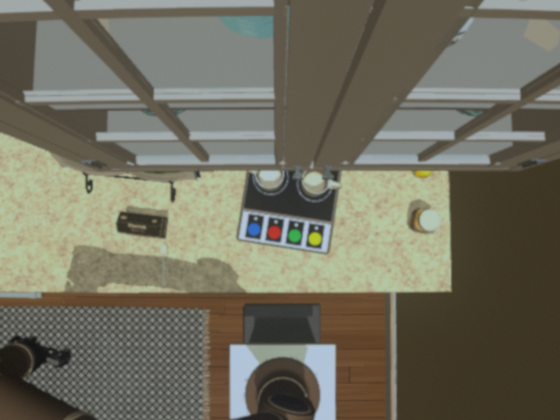

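View pics/scene.png

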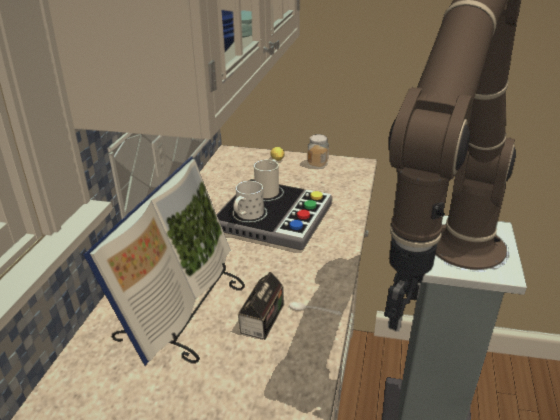

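Top view: keys left to right are blue (254,229), red (274,232), green (295,236) and yellow (315,239), with the mugs behind them near (270,178) and (315,185). The scene view confirms the order.

```bash
cat > h.py <<'E'
import cv2,numpy as np
from scipy.spatial.transform import Rotation as R
H={'yellow':(24,34),'green':(45,80),'red':(0,8),'blue':(105,125)}
def blobs(img,roi):
    hsv=cv2.cvtColor(img,cv2.COLOR_BGR2HSV);o={}
    x0,y0,x1,y1=roi
    for k,(a,b) in H.items():
        m=cv2.inRange(hsv,(a,150,90),(b,255,255))
        if k=='red': m|=cv2.inRange(hsv,(172,150,90),(180,255,255))
        z=np.zeros_like(m);z[y0:y1,x0:x1]=m[y0:y1,x0:x1]
        n,l,st,c=cv2.connectedComponentsWithStats(z)
        if n>1:
            i=1+st[1:,4].argmax();o[k]=(c[i],int(st[i,4]))
    return o
def cast(uv,c,Rwc,o,z):
    p=cv2.undistortPoints(np.array([[uv]],float),c['K'],np.array(c['distortion']))[0,0]
    d=Rwc@np.array([p[0],p[1],1]);return o+d*(z-o[2])/d[2]
def ext(c):
    Rm=cv2.Rodrigues(np.array(c['rvec'],float))[0].T
    return Rm,-Rm@np.array(c['tvec'],float).ravel()
E
python3 - <<'E'
import pickle;from h import *
a,b=pickle.load(open('c.pkl','rb'))
for c,roi in((a,(230,205,340,260)),(b,(270,180,340,245))):
    for k,(uv,n) in blobs(c['image'],roi).items(): print(k,uv.round(1),n,cast(uv,c,*ext(c),65).round(1))
c=a
for n,uv,z in(('mug1',(270,178),145),('mug2',(315,185),145),('tea',(142,224),107),('jar',(429,219),110)):print(n,cast(uv,c,*ext(c),z).round())
E
```

```text
yellow [314.5 238.3] 139 [469.  -95.9  65. ]
green [294.  235.2] 112 [478.2 -36.5  65. ]
red [273.8 231.9] 133 [487.7  22.2  65. ]
blue [253.6 228.9] 130 [496.6  81.2  65. ]
yellow [312.  195.7] 3 [478.7 -77.9  65. ]
red [303.1 213.9] 96 [485.3  32.   65. ]
blue [295.9 224.4] 93 [494.4  91.6  65. ]
mug1 [635.  32. 145.]
mug2 [616. -93. 145.]
tea [510. 397. 107.]
jar [ 522. -419.  110.]
```

{"fn": "step_arm", "kwargs": {
  "series": [
    [[0, 0, 0, -30, -37, 0, 0], [0, 0, 0, -30, -37, 0, 0], [0, 0, 0, -30, -37, 0, 0], [0, 0, 0, -30, -37, 0, 0], [0, 0, 0, -30, -37, 0, 0], [0, 0, 0, -30, -37, 0, 0], [0, 0, 0, -30, -37, 0, 0], [0, 0, 0, -30, -37, 0, 0], [0, 0, 0, -30, -37, 0, 0], [0, 0, 0, -30, -37, 0, 0], [0, 0, 0, -30, -37, 0, 0], [0, 0, 0, -30, -37, 0, 0]]
  ]
}}

```text
time_s: 1.3
tool_pos: [398.4, 59.5, 231.4]
tcp_rot: [0.156, 0.988, 0.0, 0.0]
wrist_force: [1.4, 0.1, -0.4]
finger_gap: 0.1
grip_force: 0.0
```

{"fn": "step_arm", "kwargs": {
  "series": [
    [[0, 0, 0, -20, -25, 0, 0], [0, 0, 0, -20, -25, 0, 0], [0, 0, -0.08, 0, 0, 0, 0], [0, 0, -0.08, 0, 0, 0, 0], [0, 0, 0, 0, 0, 0, 0], [0, 0, 0, 0, 0, 0, 0]]
  ]
}}

```text
time_s: 1.9
tool_pos: [420.7, 1.6, 231.2]
tcp_rot: [0.077, 0.997, -0.0, -0.0]
wrist_force: [0.3, 0.0, 0.2]
finger_gap: 0.0
grip_force: 0.0
```

Run:
```python
from bench import status,camera
from h import *
s=status.get_state();c=camera('wrist')
cv2.imwrite('pics/w1.png',c['image'])
T=np.array(c['T_tool_cam']);print(T.round(2))
Rt=R.from_quat(s['tcp_rot']).as_matrix();p=np.array(s['tool_pos']);print(s['time_s'],p.round(1),Rt.round(3))
Rm=Rt@T[:3,:3];o=p+Rt@T[:3,3]
for k,(uv,n) in blobs(c['image'],(0,0,560,420)).items():
    w=cast(uv,c,Rm,o,65);print(k,uv.round(1),n,w.round(1),'tool delta',(Rt.T@(w-p)).round(1))
```

```text
[[   0.     -0.95   -0.31   79.63]
 [   1.      0.      0.      0.5 ]
 [  -0.     -0.31    0.95 -141.61]
 [   0.      0.      0.      1.  ]]
1.9 [420.7   1.6 231.2] [[-0.988  0.154 -0.   ]
 [ 0.154  0.988  0.   ]
 [ 0.    -0.    -1.   ]]
yellow [201.3 241.6] 771 [466.8 -94.   65. ] tool delta [-60.3 -87.3 166.1]
green [245.6 238.9] 191 [471.1 -44.   65. ] tool delta [-56.9 -37.2 166.1]
red [307.1 241.9] 754 [485.4  23.7  65. ] tool delta [-60.5  31.8 166.1]
blue [359.8 241.8] 757 [494.6  82.5  65. ] tool delta [-60.5  91.3 166.1]
```

View pics/w1.png

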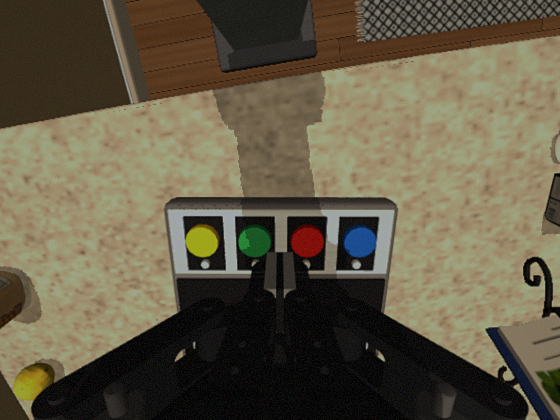

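Key spacing checks out at about 59.5 mm and agrees with the top view within 2 mm. Green is partly shaded, so I take it midway between yellow and red. Next I go over yellow and down to just above it.

{"fn": "step_arm", "kwargs": {
  "series": [
    [[0, 0, 0, -20, -29, 0, 0], [0, 0, 0, -20, -29, 0, 0], [0, 0, 0, -20, -29, 0, 0], [0, 0, 0, 0, 0, 40, 0], [0, 0, 0, 0, 0, 40, 0], [0, 0, 0, 0, 0, 40, 0], [0, 0, 0, 0, 0, 25, 0], [0, 0, 0, 0, 0, 10, 0], [0, 0, 0, 0, 0, 0, 0], [0, 0, 0, 0, 0, 0, 0]]
  ]
}}

```text
time_s: 2.95
tool_pos: [467.7, -93.7, 77.2]
tcp_rot: [0.077, 0.997, -0.0, 0.001]
wrist_force: [-0.2, 0.1, 0.2]
finger_gap: -0.0
grip_force: 0.0
```

Run:
```python
from bench import status,camera
import cv2
c=camera('wrist');s=status.get_state();print(s['tool_pos'],s['wrist_force'])
cv2.imwrite('pics/w2.png',c['image'])
```

```text
[468.02626465 -93.66928196  77.55524079] [ 0.35556804  0.29506318 -0.47407362]
```

View pics/w2.png

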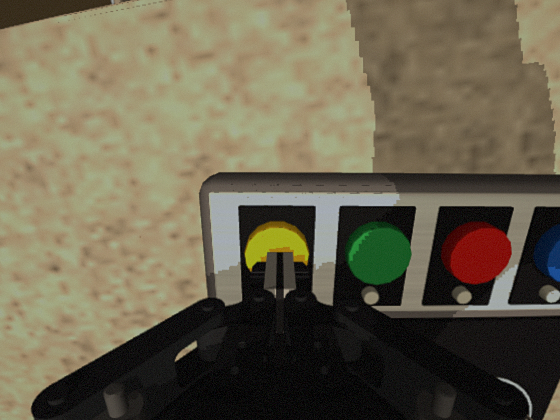

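The fingertips (280,255) stand over the yellow key (277,250), with the other keys clear. Pressing slowly.

{"fn": "step_arm", "kwargs": {
  "series": [
    [[0, 0, 0, 0, 0, 6, 0], [0, 0, 0, 0, 0, 5, 0], [0, 0, 0, 0, 0, 3, 0], [0, 0, 0, 0, 0, 2, 0], [0, 0, 0, 0, 0, 1, 0], [0, 0, 0, 0, 0, 0, 0], [0, 0, 0, 0, 0, 0, 0]]
  ]
}}

```text
time_s: 3.7
tool_pos: [467.5, -93.4, 59.5]
tcp_rot: [0.076, 0.997, 0.0, 0.0]
wrist_force: [1.6, 1.5, 3.2]
finger_gap: 0.1
grip_force: 1.7
```

{"fn": "step_arm", "kwargs": {
  "series": [
    [[0, 0, 0, 0, 0, 1, 0], [0, 0, 0, 0, 0, 1, 0], [0, 0, 0, 0, 0, 0, 0], [0, 0, 0, 0, 0, 0, 0]]
  ]
}}

```text
time_s: 4.1
tool_pos: [467.5, -93.4, 58.7]
tcp_rot: [0.076, 0.997, 0.001, 0.001]
wrist_force: [-2.8, 3.6, 23.2]
finger_gap: 0.3
grip_force: 11.7
```

Bottomed out: 23 N at z 58.7, against 4.5 N to bottom. Now up, across to green and down to just above it.

{"fn": "step_arm", "kwargs": {
  "series": [
    [[0, 0, 0, 0, 0, -10, 0], [0, 0, 0, 0, 0, -30, 0], [0, 0, 0, 0, 0, 0, 0], [0, 0, 0, 0, 30, 0, 0], [0, 0, 0, 0, 29.5, 0, 0], [0, 0, 0, 0, 0, 21, 0], [0, 0, 0, 0, 0, 0, 0], [0, 0, 0, 0, 0, 0, 0]]
  ]
}}

```text
time_s: 4.9
tool_pos: [475.0, -35.5, 75.8]
tcp_rot: [0.077, 0.997, -0.0, -0.001]
wrist_force: [-0.5, -0.8, -0.2]
finger_gap: 0.1
grip_force: 0.0
```

Run:
```python
from bench import status,camera
import cv2
c=camera('wrist');s=status.get_state();print(s['tool_pos'],s['wrist_force'])
cv2.imwrite('pics/w3.png',c['image'])
```

```text
[475.54806216 -35.75483424  76.30166072] [ 0.66442604 -0.51695478 -0.03529322]
```

View pics/w3.png

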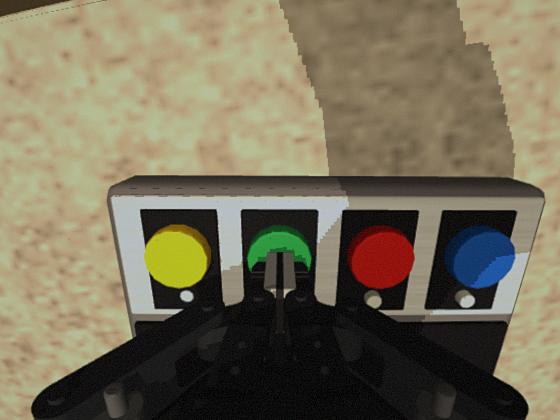

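The yellow pin (187,297) is now a flush disc with no side showing, and the yellow key is back up. The tips are over green (279,250).

{"fn": "step_arm", "kwargs": {
  "series": [
    [[0, 0, 0, 0, 0, 6, 0], [0, 0, 0, 0, 0, 5, 0], [0, 0, 0, 0, 0, 3, 0], [0, 0, 0, 0, 0, 2, 0], [0, 0, 0, 0, 0, 1, 0], [0, 0, 0, 0, 0, 1, 0], [0, 0, 0, 0, 0, 1, 0], [0, 0, 0, 0, 0, 0, 0], [0, 0, 0, 0, 0, 0, 0]]
  ]
}}

```text
time_s: 5.85
tool_pos: [476.2, -35.2, 58.7]
tcp_rot: [0.077, 0.997, 0.0, 0.0]
wrist_force: [-5.9, -1.3, 23.5]
finger_gap: -0.1
grip_force: 11.6
```

Green is bottomed at 23.5 N. Now up and across to red.

{"fn": "step_arm", "kwargs": {
  "series": [
    [[0, 0, 0, 0, 0, -10, 0], [0, 0, 0, 0, 0, -30, 0], [0, 0, 0, 0, 0, 0, 0], [0, 0, 0, 0, 30, 0, 0], [0, 0, 0, 0, 29.5, 0, 0], [0, 0, 0, 0, 0, 21, 0], [0, 0, 0, 0, 0, 0, 0], [0, 0, 0, 0, 0, 0, 0]]
  ]
}}

```text
time_s: 6.65
tool_pos: [484.4, 23.5, 76.0]
tcp_rot: [0.077, 0.997, -0.0, -0.001]
wrist_force: [0.2, 0.4, 0.6]
finger_gap: -0.2
grip_force: 0.0
```

Run:
```python
from bench import status,camera
import cv2
c=camera('wrist');s=status.get_state();print(s['tool_pos'],s['wrist_force'])
cv2.imwrite('pics/w4.png',c['image'])
```

```text
[484.85015406  23.28037248  76.39798166] [-0.02450573 -0.11073225 -0.30023349]
```

View pics/w4.png

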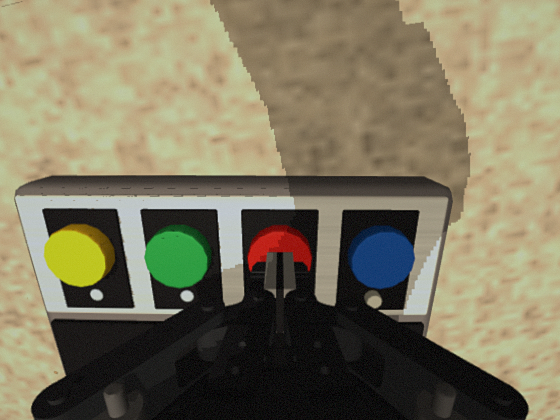

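Yellow (97,295) and green (187,296) pins are flush, both keys are up, and the tips are over red (280,250). The blue pin (373,300) is still standing.

{"fn": "step_arm", "kwargs": {
  "series": [
    [[0, 0, 0, 0, 0, 6, 0], [0, 0, 0, 0, 0, 5, 0], [0, 0, 0, 0, 0, 3, 0], [0, 0, 0, 0, 0, 2, 0], [0, 0, 0, 0, 0, 1, 0], [0, 0, 0, 0, 0, 1, 0], [0, 0, 0, 0, 0, 1, 0], [0, 0, 0, 0, 0, 0, 0], [0, 0, 0, 0, 0, 0, 0]]
  ]
}}

```text
time_s: 7.6
tool_pos: [485.3, 23.7, 58.7]
tcp_rot: [0.077, 0.997, 0.0, 0.0]
wrist_force: [-6.1, -2.2, 22.9]
finger_gap: -0.1
grip_force: 11.3
```

{"fn": "step_arm", "kwargs": {
  "series": [
    [[0, 0, 0, 0, 0, -10, 0], [0, 0, 0, 0, 0, -30, 0], [0, 0, 0, 0, 0, -40, 0], [0, 0, 0, 0, 0, -40, 0], [0, 0, 0, 0, 0, -40, 0], [0, 0, 0, 30, 0, 0, 0], [0, 0, 0, 30, 0, 0, 0], [0, 0, 0, 20, 0, 0, 0], [0, 0, 0, 0, 0, 0, 0], [0, 0, 0, 0, 0, 0, 0]]
  ]
}}

```text
time_s: 8.6
tool_pos: [406.2, 36.6, 217.6]
tcp_rot: [0.076, 0.997, 0.001, 0.0]
wrist_force: [0.8, -0.3, 0.3]
finger_gap: 0.0
grip_force: 0.0
```

Run:
```python
from bench import status,camera
import cv2,numpy as np
c=camera('wrist')['image'];t=camera('top')['image'];s=status.get_state();print(s['time_s'],s['tool_pos'],s['wrist_force'])
w=cv2.resize(c[150:350,120:440],(800,500))[:300]
u=cv2.resize(t[160:260,90:450],(800,222))
cv2.imwrite('pics/w5.png',np.vstack([w,u]))
```

```text
8.7 [406.82785594  36.24560682 217.45143101] [ 1.46779523 -0.08050422  0.14989127]
```

View pics/w5.png

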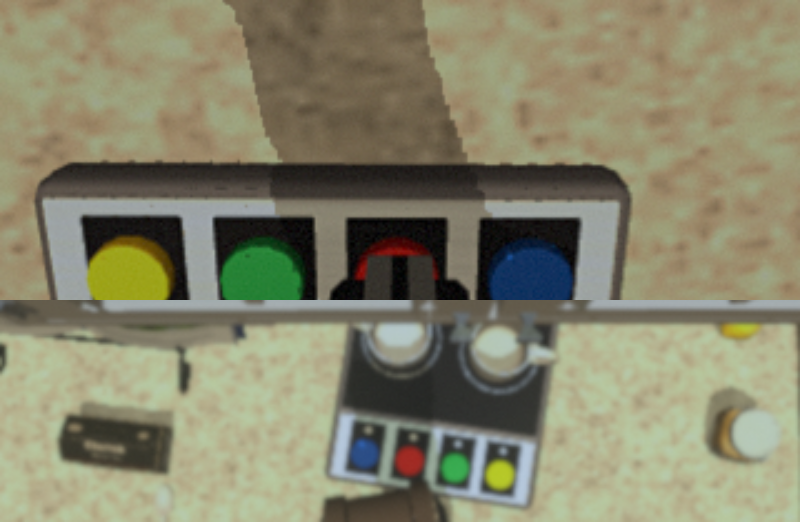

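Lower half of the picture (top view): the mugs, tea box and jar stand where they were, and all four keys are up. Red bottomed just like the others (z 58.7, 23 N), and the arm is clear.

```bash
python3 -c "
from bench import robot
print(robot.sign_off())"
```

```text
the job is handed in; nothing more can be done
None
```

I pressed yellow, green and red in that order, each to its stop (about 23 N) and released before the next; blue, the mugs, the tea box and the jar were left alone, and the job is handed in at about 9 s. I saw the yellow and green pins sunk flush but didn't view the red one.

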